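Drive a stuck adapter sleeve out of an upturned centrifuge rotor

ROBOT

A 6-joint arm with a two-finger parallel gripper is mounted at the origin on the work surface. World frame = base frame: x ahead of the robot, y to its left, z up, the work surface at z = 0. Lengths are in m, angles in degrees, forces in N, time in s.
With the tool pointing down it reaches from about 0.4 to 0.825 m from the base axis. Payload 7 kg.
Tool frame: the origin (TCP) lies midway between the tips of the shut fingers; the grasp point (between the pads) lies 19 mm behind it; z points along the fingers, y is the line along which they close (so a half turn about z gives the same grasp; the last joint's range is limited). The gripper opens to 88 mm and grips with 3 to 60 N. Pads are 19 mm wide; open, the fingers measure 130 mm over their backs; the gripper's body (78 mm by 193 mm) begins 47 mm behind the grasp point.
Start: joints at [85.09, 20.546, 0.682, 0, -70.136, -16.507], TCP at [0.246, 0.628, 0.227] pointing down, gripper open.
Joint ranges: [-176.03, 176.03], [-82.01, 121.73], [-58.28, 71.71], [-173.87, 95.51], [-174.79, -0.11], [-173.66, 173.66]. Speed limits (degrees/s): [136.94, 136.94, 172.46, 180, 180, 180].

INTERFACE

Orientations are given as [roll, pitch, yaw] about the fixed x, y, z axes, in that order (R = Rz(yaw) Ry(pitch) Rx(roll)).
In Python, from plant import r gives the robot as it stands. The module is installed in compiled form; this text tells all that it offers.
- The arm moves only by the tool play_rows, never from a script. Its argument "rows" is a list of rows, each an object with "slide": the shift along the tool's x, y, z as a fraction of full scale, a list of three; "delta_rot": the turn, a rotation vector about the tool's x, y, z as a fraction of full scale, a list of three; "fingers": the opening, from -1 (shut) to 1 (fully open). In form: [{"slide": [x, y, z], "delta_rot": [rx, ry, rz], "fingers": fingers}, ...]. A call has 1 to 8 rows; each row shifts and turns the commanded pose from where the row before left it, along the tool's axes as they then stand; what a row does not reach is not made up. Full scale, the value 1, is 0.15 m for a shift and 0.08 rad for a turn. A row lasts 1/8 s, in which the tool goes at most 62.5 mm and 10.7 degrees, less where a joint would pass 70% of its speed; a pose out of reach is approached as far as the arm can. A call with a number of a shift or a turn outside -1 to 1 is refused whole. A call with a gripper value outside its range is refused whole. The fingers move at their own pace and stop on an object; "squeeze" is the grip in N (left out, the last holds). Time passes only in rows, so rows that do not move let the fingers close. It gives the time, the measured TCP pose, the force, the opening and the grip force at its end, in the units of the state.
- r.get_state(): the state, without advancing time (a new reading comes with each control period).
- r.capture(name): name is "scene" or "top" or "wrist"; returns a dict with "image" (420x560x3 uint8, blue, green, red), "fx", "fy", "cx", "cy" (pixels), "distortion" ([k1, k2, p1, p2, k3] as OpenCV has them; the pictures are not rectified), "R" (3x3) and "t" (3): a world point X has camera coordinates R X + t; the wrist camera has in their place "T_tool_cam" (4x4, takes a point from camera to tool coordinates, whose origin is the TCP and whose axes are the flange's). Camera axes: x right, y down, z forward; pixel columns grow to the right and rows downward; lengths in m; the calibration is good to about 2 mm. A picture is of the moment at which its call begins: read the wrist's pose just before it. There is no depth.
- r.close_job(): hands the job in; it is judged then, once.
The state is a dict: "time_s": time; "joints": joint angles; "qd": joint speeds; "joint_torque": joint torques, N m; "tcp_pos": TCP position; "eef_rot": TCP orientation; "contact_force": force on the tool from outside, world axes, zero at the start; "moment": the same for the moment, N m; "gripper_width": finger opening in m; "gripper_force": force on a finger pad.
Only numpy, scipy, OpenCV 4.12 (cv2) and the standard library are available. Lean on these libraries where they do the work, as an engineer would, in place of code of your own. Each camera call takes 0.05 s, during which the arm holds its last target. There are 200 camera calls.

TASK

The orange adapter sleeve is stuck in the upturned centrifuge rotor. Take the blue-handled drift from its rack, push it through the hole in the base of that pocket and drive the sleeve out so that it drops into the tray under the rotor; then hang the drift back in the rack and let go. Leave the rotor key, the rotor lid and the wash bottle undisturbed.

Things in the scene. Friction and masses are not known exactly. Their poses are not given: they have to be found in the camera images.
- rotor: Fixed. Grey six-pocket fixed-angle centrifuge rotor, about 220 mm across, upside down on a wire stand, highest 185 mm above the bench. The pockets splay up and outward like a crown, 60 degrees apart; the sleeve is in the one on the -x side. Origin on the bench under the rotor's axis, z up. A white tray lies beneath, centred: 280 mm along x, 230 mm along y, rim 22 mm high, 4 mm floor.
- pocket_mouth (a point): Centre of the open lower end of the sleeve's pocket, under the rotor, at (-45, 0, 107) mm in the rotor's frame. The pocket is a 30 mm bore, 38 mm outside, whose axis leans 35 degrees from vertical: from mouth to base it runs along (-sin 35, 0, cos 35) in the rotor's frame, up and outward. Axes as the rotor's.
- eject_hole (a point): Centre of the round ejection hole in the base (upper end) of the sleeve's pocket, on its outer face, 85 mm from the mouth along the pocket axis. 20 mm diameter, through a 7 mm thick base; the orange sleeve shows through it. The drift goes in here along the pocket axis, downward and inward. Axes as the rotor's.
- sleeve: Loose, 30 to 60 g. Orange adapter sleeve, 80 mm long, 29 mm diameter, 33 mm flange at its open end. Origin at the centre of the open end, z towards the closed end. It starts with its closed end 9 mm below the outer face of the ejection hole. A seal grips it with 8 to 13 N for the first 50 mm of travel; then it is loose, but can hang askew until pushed on to the mouth (76 mm), where it drops.
- sleeve_mid (a point): Middle of the sleeve, on its axis, 40 mm from either end.
- sleeve_base (a point): Centre of the sleeve's flat closed end, the face to be pushed.
- drift: Loose, 130 to 200 g. Steel rod 12 mm diameter, 115 mm long; then a black collar 44 mm diameter (115 to 121 mm from the tip); then a blue round handle 24 mm diameter (121 to 171 mm). Origin at the centre of the flat tip, z towards the handle. It starts upright in the rack, hanging by its collar. Held by the handle with the fingertips just behind the collar, the collar takes the push.
- drift_tip (a point): Centre of the rod's flat tip.
- drift_collar (a point): Centre of the collar's underside, 115 mm from the tip, which rests on the rack's top plate.
- rack: Fixed white tool rack, 190 mm long (its y), 100 mm deep; upper face of its 70 mm deep, 12 mm thick top plate 130 mm above the bench. Three 20 mm holes on the long centre line at y = -60, 0 and +60 mm, open below down to 8 mm above the bench. The drift hangs in one outer hole, the rotor key in the other. Origin on the bench under the middle, z up.
- rotor_key: Loose steel T-handled rotor key hanging in the rack's other outer hole, bar 80 mm long across the rack, top 164 mm from its tip. Origin at its lower tip. To be left alone.
- rotor_lid: Loose grey rotor lid lying on the bench, 132 mm diameter, black knob to 38 mm high. Origin under its centre. To be left alone.
- wash_bottle: Loose white wash bottle with a red cap, 72 mm diameter, 200 mm high. Origin under its centre. To be left alone.
Not all that is in view belongs to the job. What is meant by the drift is not green, and is the larger of those in its own colour.

How it is judged:
By the outcome, as a careful person would: the job done as asked, in the order asked, and still so for the second after the job is handed in, with the robot touching nothing.
It also fails if it takes over 67 s, if anything falls off the work surface, if the arm or the gripper's body presses on something with over 40 N, if the wrist force passes 120 N, or if a joint passes its speed limit or range.

## Working session

There is one attempt and no reset: what is moved stays moved. The work goes in short steps, Python scripts to look and compute and a tool call to move; the robot and the scene stay as the last step left them, time stands still between calls to the robot, and variables do not carry over. Pictures are saved under pics/ and viewed, at most 10 in all, crops included, and the job is handed in when it is done.

Besides the shell and the picture viewer there is one more tool, called by a JSON object that holds its "fn" and its "kwargs", one argument or row to a line. play_rows: Moves the arm, as the interface text tells. Shift numbers are shares of 0.15 m and turn numbers shares of 0.08 rad, none past 1 either way. Its arguments: {"type":"object","properties":{"rows":{"type":"array"},"squeeze":{"type":"number"}},"required":["rows"]}

```bash
mkdir -p pics; python3 - <<'E'
from plant import r
import cv2,pickle
s=r.get_state();print(s)
d={}
for n in("scene","top","wrist"):
    c=r.capture(n);d[n]=c;cv2.imwrite(f"pics/{n}0.png",c["image"])
    print(n,{k:v for k,v in c.items() if k!="image"})
pickle.dump((s,d),open("c0.pkl","wb"))
E
```

```text
{'time_s': 0.0, 'joints': array([ 8.50895108e+01,  2.05914418e+01,  6.32859813e-01, -2.04706056e-02,
       -7.01353157e+01, -1.65057528e+01]), 'qd': array([-0.0699048 ,  0.05155738,  0.07636217, -0.04355902,  0.05468251,
       -0.04904698]), 'joint_torque': array([-2.74924656e-03, -5.82707191e+01,  2.93053919e+01,  6.99676126e+00,
        7.12816996e-03, -1.78567143e-04]), 'tcp_pos': array([0.24632627, 0.62791621, 0.22561457]), 'eef_rot': array([ 1.79904504e+02, -8.22951499e-03, -2.14232068e+01]), 'contact_force': array([ 5.31292180e-01, -5.22455059e-01, -1.32802867e-04]), 'moment': array([-0.03818503, -0.01093067,  0.04825286]), 'gripper_force': 0.0, 'gripper_width': 0.08772768314043213}
scene {'fx': 434.5825734139736, 'fy': 434.5825734139736, 'cx': 284.27536006694237, 'cy': 199.7477183079448, 'distortion': array([-0.0952488,  0.       ,  0.       ,  0.       ,  0.       ]), 'R': array([[-0.52285855,  0.85212609,  0.02236199],
       [ 0.43318893,  0.28821229, -0.85397952],
       [-0.73414323, -0.43682353, -0.51982585]]), 't': array([ 0.26308881, -0.10619971,  1.84805922])}
top {
[... 271 characters left out ...]
-01, -3.94768417e-03, -2.10672996e-01],
       [ 2.10668686e-01,  1.48233679e-03, -9.77556396e-01]]), 't': array([0.01095347, 0.55174106, 1.02321849])}
wrist {'fx': 325.35025472501627, 'fy': 325.35025472501627, 'cx': 283.10819825500306, 'cy': 205.8098866054048, 'distortion': array([0.02055653, 0.        , 0.        , 0.        , 0.        ]), 'T_tool_cam': array([[ 1.09090486e-03, -9.68096071e-01, -2.50576949e-01,
         6.66416261e-02],
       [ 9.99999400e-01,  1.03190228e-03,  3.66848075e-04,
        -1.34408078e-03],
       [-9.65732555e-05, -2.50577199e-01,  9.68096616e-01,
        -1.57764283e-01],
       [ 0.00000000e+00,  0.00000000e+00,  0.00000000e+00,
         1.00000000e+00]])}
```

View pics/scene0.png

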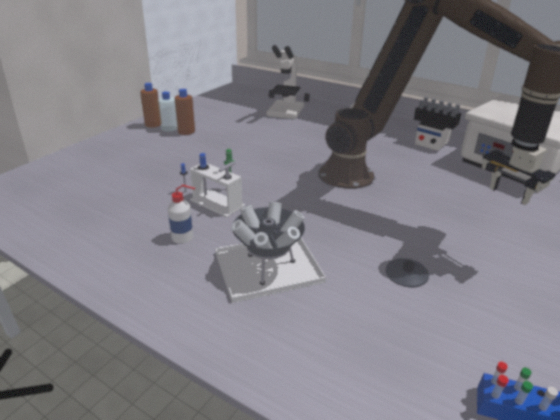

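View pics/top0.png

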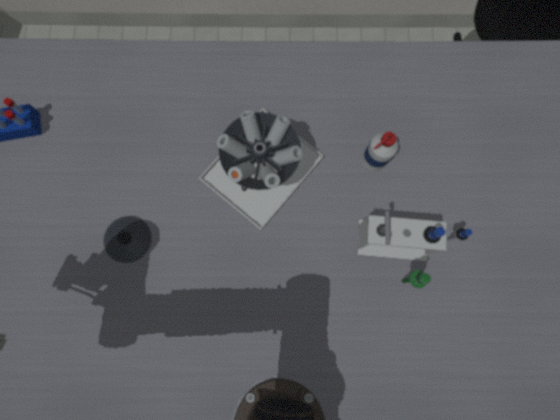

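The scene shows the rack at about (217,185), the rotor at (268,235) and the bottle at (180,218). The top view shows the rotor hub at (260,148), with the orange sleeve at (235,174).

There are three candidates for the drift in the top view: blue at (434,234) in the rack's outer hole, a smaller blue one at (463,233) outside the rack, and green at (420,279). The blue one in the rack fits, being larger and hanging in an outer hole. I'll confirm it in an enlarged crop.

```bash
python3 - <<'E'
import cv2,pickle,numpy as np
s,d=pickle.load(open("c0.pkl","rb"))
g=lambda im:np.clip(255*(im/255.)**.7,0,255).astype('uint8')
t=g(d["top"]["image"]);c=g(d["scene"]["image"])
f=lambda im,x,y,w,h,k:cv2.resize(im[y:y+h,x:x+w],None,fx=k,fy=k,interpolation=cv2.INTER_CUBIC)
a=f(t,195,100,133,100,3);a=cv2.resize(a,(400,300));b=cv2.resize(f(t,350,195,133,100,3),(400,300))
e=f(c,165,140,100,75,4);h=f(c,215,190,100,75,4)
cv2.imwrite("pics/crop.png",np.vstack([np.hstack([a,b]),np.hstack([e,h])]))
E
```

```text
(no output)
```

View pics/crop.png

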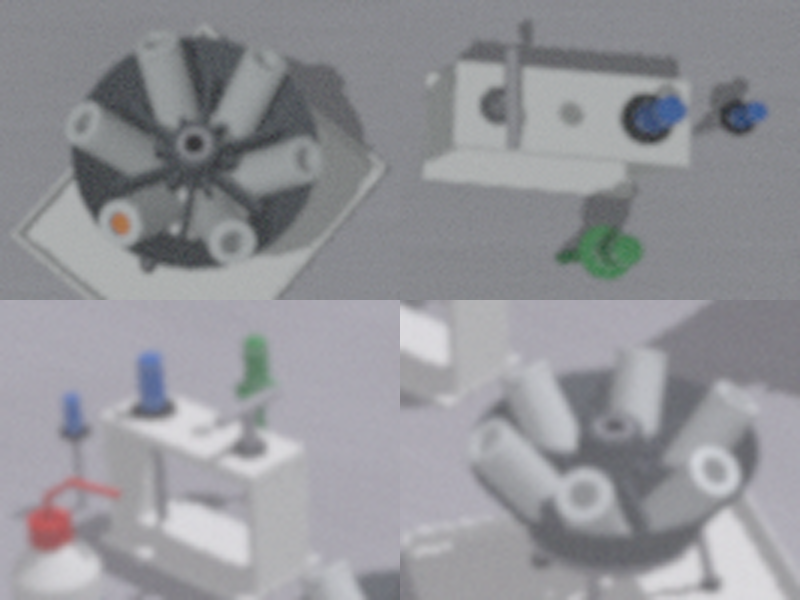

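The crop confirms it: the large blue handle with the black collar, in the rack's outer hole at top view (432.5,234), is the drift. The small blue one stands outside the rack. Orange shows through the hole at (235,174). Next I'll fit the poses.

```bash
cat > h.py <<'E'
import numpy as np,cv2,pickle
from scipy.spatial.transform import Rotation as Ro
from scipy.optimize import least_squares
def proj(c,X):
    K=np.array([[c["fx"],0,c["cx"]],[0,c["fy"],c["cy"]],[0,0,1]])
    return cv2.projectPoints(np.atleast_2d(X).astype(float),cv2.Rodrigues(c["R"])[0],np.array(c["t"],float),K,c["distortion"])[0][:,0]
def atz(c,uv,z):
    K=np.array([[c["fx"],0,c["cx"]],[0,c["fy"],c["cy"]],[0,0,1]])
    n=cv2.undistortPoints(np.array([[uv]],float),K,c["distortion"])[0,0]
    d=c["R"].T@np.r_[n,1];o=-c["R"].T@c["t"]
    return o+d*(z-o[2])/d[2]
E
python3 - <<'E'
from h import *
s,d=pickle.load(open("c0.pkl","rb"));T=d["top"];S=d["scene"]
uv=np.array([[234.9,174.1],[222.3,140.6],[247.5,115],[283.1,119.9],[295.7,153.2],[271.5,180.8]])
P=np.array([atz(T,u,.1766) for u in uv]);print(P[:,:2].round(4))
def X(p):
    # clockwise in image top; order sign chosen by data
    return np.array([[p[0]+.09375*np.cos(p[2]+k*q),p[1]+.09375*np.sin(p[2]+k*q),.1766] for k in range(6) for q in [sg*np.pi/3]])
c=P[:,:2].mean(0)
a=np.arctan2(*(P[:,:2]-c).T[::-1]);sg=np.sign(np.sin(a[1]-a[0]))
o=least_squares(lambda p:(X(p)[:,:2]-P[:,:2]).ravel(),[*c,a[0]])
print("rotor",o.x,"sleeve az",np.degrees(o.x[2]),"yaw",np.degrees(o.x[2])-180,o.fun.reshape(-1,2).round(4))
print("scene pred holes",proj(S,X(o.x)).round(1))
for n,u,z in[("drift collar",(432.5,234.2),.136),("mid hole",(406.9,232.6),.13),("key",(382.2,229.6),.13),("handle top",(350+(673-400)/3.008,195+108/3.008),.186)]:
    p=atz(T,u,z);print(n,p.round(4),proj(S,p).round(1))
# scene handle: top centre crop(150,355), bottom (152,405)
print("scene handle top", 165+150/4,140+55/4,"collar",165+152/4,140+108/4)
E
```

```text
[[ 0.6127  0.1121]
 [ 0.6989  0.1454]
 [ 0.7672  0.0843]
 [ 0.7545 -0.0049]
 [ 0.6669 -0.0359]
 [ 0.5962  0.0231]]
rotor [0.68273561 0.05402073 2.44418419] sleeve az 140.04143844508576 yaw -39.95856155491424 [[-0.0019  0.0021]
 [ 0.      0.001 ]
 [ 0.0036  0.0018]
 [ 0.0001 -0.0013]
 [-0.0003 -0.0024]
 [-0.0016 -0.0012]]
scene pred holes [[299.8 213.7]
 [294.  232.1]
 [260.7 238.1]
 [236.5 224.3]
 [245.7 206.7]
 [275.9 202. ]]
drift collar [ 0.4737 -0.371   0.136 ] [[203.3 166. ]]
mid hole [ 0.4782 -0.311   0.13  ] [[215.3 172.2]]
key [ 0.4854 -0.2507  0.13  ] [[227.3 177.4]]
handle top [ 0.4739 -0.3711  0.186 ] [[202.3 153.7]]
scene handle top 202.5 153.75 collar 203.0 167.0
```

```bash
cat >> h.py <<'E'
def plan(p0,R0,p1,R1,n,f,dec=2):
    R0=Ro.from_matrix(R0) if not isinstance(R0,Ro) else R0
    w=(R0.inv()*R1).as_rotvec()/n; R=R0; p=np.array(p0,float); out=[]
    for i in range(n):
        t=np.array(p0)+(np.array(p1)-p0)*(i+1)/n
        sl=(R.inv().apply(t-p)/.15).round(dec); ro=(w/.08).round(dec)
        assert abs(ro).max()<=1 and np.linalg.norm(sl)<=.4168,(sl,ro)
        p=p+R.apply(sl*.15); R=R*Ro.from_rotvec(ro*.08)
        out.append('{"slide":%s,"delta_rot":%s,"fingers":%s}'%((sl+0.).tolist(),(ro+0.).tolist(),f))
    for k in range(0,n,8):print('['+','.join(out[k:k+8])+']')
    print("end",p.round(4),R.as_euler('xyz',degrees=True).round(2)); return p,R
def now():
    from plant import r
    s=r.get_state();print("t",s["time_s"],s["tcp_pos"].round(4),s["eef_rot"].round(2),"j",s["joints"].round(1),"F",s["contact_force"].round(1),"w",round(s["gripper_width"],4),round(s["gripper_force"],1))
    return s["tcp_pos"],Ro.from_euler('xyz',s["eef_rot"],degrees=True)
E
python3 - <<'E'
from h import *
p,R=now()
G=Ro.from_euler('xyz',[180,0,-95.6],degrees=True)
f=(R.inv()*G)
half=lambda a:R*Ro.from_rotvec(f.as_rotvec()*a)
p,R1=plan(p,R,[.46,.28,.31],half(.4),8,1)
p,R2=plan(p,R1,[.50,-.10,.30],half(.8),8,1)
plan(p,R2,[.4736,-.371,.25],G,8,1)
s,d=pickle.load(open("c0.pkl","rb"))
for u,z in[((463,234),.13),((420,279),.15)]:print(atz(d["top"],u,z))
E
```

```text
t 0.15 [0.2464 0.628  0.2258] [ 1.7993e+02 -1.0000e-02 -2.1420e+01] j [ 85.1  20.6   0.6  -0.  -70.1 -16.5] F [ 0.4 -0.4 -0.4] w 0.0876 0.0
[{"slide":[0.27, 0.21, -0.07],"delta_rot":[0.0, 0.0, 0.81],"fingers":1},{"slide":[0.29, 0.18, -0.07],"delta_rot":[0.0, 0.0, 0.81],"fingers":1},{"slide":[0.29, 0.17, -0.07],"delta_rot":[0.0, 0.0, 0.81],"fingers":1},{"slide":[0.31, 0.15, -0.07],"delta_rot":[0.0, 0.0, 0.81],"fingers":1},{"slide":[0.31, 0.13, -0.07],"delta_rot":[0.0, 0.0, 0.81],"fingers":1},{"slide":[0.33, 0.11, -0.07],"delta_rot":[0.0, 0.0, 0.81],"fingers":1},{"slide":[0.32, 0.08, -0.07],"delta_rot":[0.0, 0.0, 0.81],"fingers":1},{"slide":[0.34, 0.07, -0.07],"delta_rot":[0.0, 0.0, 0.81],"fingers":1}]
end [0.4599 0.2796 0.3102] [ 1.7994e+02 -4.0000e-02 -5.1130e+01]
[{"slide":[0.27, 0.17, 0.01],"delta_rot":[0.0, 0.0, 0.81],"fingers":1},{"slide":[0.28, 0.16, 0.01],"delta_rot":[0.0, 0.0, 0.81],"fingers":1},{"slide":[0.28, 0.13, 0.01],"delta_rot":[0.0, 0.0, 0.81],"fingers":1},{"slide":[0.3, 0.12, 0.01],"delta_rot":[0.0, 0.0, 0.81],"fingers":1},{"slide":[0.3, 0.1, 0.0],"delta_rot":[0.0, 0.
[... 298 characters left out ...]
1]
[{"slide":[0.22, 0.06, 0.04],"delta_rot":[0.0, 0.0, 0.4],"fingers":1},{"slide":[0.22, 0.05, 0.04],"delta_rot":[0.0, 0.0, 0.4],"fingers":1},{"slide":[0.22, 0.04, 0.05],"delta_rot":[0.0, 0.0, 0.4],"fingers":1},{"slide":[0.23, 0.04, 0.04],"delta_rot":[0.0, 0.0, 0.4],"fingers":1},{"slide":[0.22, 0.03, 0.04],"delta_rot":[0.0, 0.0, 0.4],"fingers":1},{"slide":[0.23, 0.02, 0.04],"delta_rot":[0.0, 0.0, 0.4],"fingers":1},{"slide":[0.22, 0.02, 0.04],"delta_rot":[0.0, 0.0, 0.4],"fingers":1},{"slide":[0.23, 0.01, 0.05],"delta_rot":[0.0, 0.0, 0.4],"fingers":1}]
end [ 0.4731 -0.3711  0.2495] [ 1.7999e+02 -7.0000e-02 -9.5500e+01]
[ 0.47548998 -0.44764617  0.13      ]
[ 0.36489828 -0.32779208  0.15      ]
```

{"fn": "play_rows", "kwargs": {
  "rows": [
    {"slide": [0.27,0.21,-0.07],"delta_rot": [0.0,0.0,0.81],"fingers": 1},
    {"slide": [0.29,0.18,-0.07],"delta_rot": [0.0,0.0,0.81],"fingers": 1},
    {"slide": [0.29,0.17,-0.07],"delta_rot": [0.0,0.0,0.81],"fingers": 1},
    {"slide": [0.31,0.15,-0.07],"delta_rot": [0.0,0.0,0.81],"fingers": 1},
    {"slide": [0.31,0.13,-0.07],"delta_rot": [0.0,0.0,0.81],"fingers": 1},
    {"slide": [0.33,0.11,-0.07],"delta_rot": [0.0,0.0,0.81],"fingers": 1},
    {"slide": [0.32,0.08,-0.07],"delta_rot": [0.0,0.0,0.81],"fingers": 1},
    {"slide": [0.34,0.07,-0.07],"delta_rot": [0.0,0.0,0.81],"fingers": 1}
  ],
  "squeeze": 40
}}

```text
time_s: 1.15
tcp_pos: [0.4605, 0.2783, 0.3109]
eef_rot: [-180.0, 0.0, -51.2]
contact_force: [1.3, -0.9, 0.6]
gripper_width: 0.0874
gripper_force: 0.0
```

{"fn": "play_rows", "kwargs": {
  "rows": [
    {"slide": [0.27,0.17,0.01],"delta_rot": [0.0,0.0,0.81],"fingers": 0.3},
    {"slide": [0.28,0.16,0.01],"delta_rot": [0.0,0.0,0.81],"fingers": 0.3},
    {"slide": [0.28,0.13,0.01],"delta_rot": [0.0,0.0,0.81],"fingers": 0.3},
    {"slide": [0.3,0.12,0.01],"delta_rot": [0.0,0.0,0.81],"fingers": 0.3},
    {"slide": [0.3,0.1,0.0],"delta_rot": [0.0,0.0,0.81],"fingers": 0.3},
    {"slide": [0.31,0.08,0.01],"delta_rot": [0.0,0.0,0.81],"fingers": 0.3},
    {"slide": [0.31,0.06,0.01],"delta_rot": [0.0,0.0,0.81],"fingers": 0.3},
    {"slide": [0.32,0.03,0.01],"delta_rot": [0.0,0.0,0.81],"fingers": 0.3}
  ]
}}

```text
time_s: 2.15
tcp_pos: [0.5007, -0.1015, 0.3001]
eef_rot: [-180.0, 0.0, -80.9]
contact_force: [0.9, 0.5, 0.8]
gripper_width: 0.0573
gripper_force: 0.0
```

{"fn": "play_rows", "kwargs": {
  "rows": [
    {"slide": [0.22,0.06,0.04],"delta_rot": [0.0,0.0,0.4],"fingers": 0.3},
    {"slide": [0.22,0.05,0.04],"delta_rot": [0.0,0.0,0.4],"fingers": 0.3},
    {"slide": [0.22,0.04,0.05],"delta_rot": [0.0,0.0,0.4],"fingers": 0.3},
    {"slide": [0.23,0.04,0.04],"delta_rot": [0.0,0.0,0.4],"fingers": 0.3},
    {"slide": [0.22,0.03,0.04],"delta_rot": [0.0,0.0,0.4],"fingers": 0.3},
    {"slide": [0.23,0.02,0.04],"delta_rot": [0.0,0.0,0.4],"fingers": 0.3},
    {"slide": [0.22,0.02,0.04],"delta_rot": [0.0,0.0,0.4],"fingers": 0.3},
    {"slide": [0.23,0.01,0.05],"delta_rot": [0.0,0.0,0.4],"fingers": 0.3},
    {"slide": [0,0,0],"delta_rot": [0,0,0],"fingers": 0.3}
  ]
}}

```text
invalid input at $.rows: expected 1 to 8 rows
```

{"fn": "play_rows", "kwargs": {
  "rows": [
    {"slide": [0.22,0.06,0.04],"delta_rot": [0.0,0.0,0.4],"fingers": 0.3},
    {"slide": [0.22,0.05,0.04],"delta_rot": [0.0,0.0,0.4],"fingers": 0.3},
    {"slide": [0.22,0.04,0.05],"delta_rot": [0.0,0.0,0.4],"fingers": 0.3},
    {"slide": [0.23,0.04,0.04],"delta_rot": [0.0,0.0,0.4],"fingers": 0.3},
    {"slide": [0.22,0.03,0.04],"delta_rot": [0.0,0.0,0.4],"fingers": 0.3},
    {"slide": [0.23,0.02,0.04],"delta_rot": [0.0,0.0,0.4],"fingers": 0.3},
    {"slide": [0.22,0.02,0.04],"delta_rot": [0.0,0.0,0.4],"fingers": 0.3},
    {"slide": [0.23,0.01,0.05],"delta_rot": [0.0,0.0,0.4],"fingers": 0.3}
  ]
}}

```text
time_s: 3.15
tcp_pos: [0.4731, -0.3718, 0.2487]
eef_rot: [180.0, 0.0, -95.5]
contact_force: [0.1, 1.1, 1.0]
gripper_width: 0.0571
gripper_force: 0.0
```

```bash
python3 - <<'E'
from h import *
from plant import r
p,R=now()
c=r.capture("wrist");pickle.dump((p,R.as_matrix(),c),open("w1.pkl","wb"))
cv2.imwrite("pics/w1.png",cv2.convertScaleAbs(c["image"],alpha=1.3))
M=c["T_tool_cam"];Rc=(R.as_matrix()@M[:3,:3]).T;c["R"]=Rc;c["t"]=-Rc@(R.apply(M[:3,3])+p)
print("pred collar,handle top,mid,key",proj(c,[[.4736,-.371,.136],[.4736,-.371,.186],[.479,-.311,.13],[.4854,-.2507,.13]]).round(1))
s,d=pickle.load(open("c0.pkl","rb"));T=d["top"];S=d["scene"]
for z in np.arange(.12,.26,.02):print(z.round(2),proj(S,atz(T,(424.8,278),z)).round(1))
E
```

```text
t 3.15 [ 0.4731 -0.3718  0.2487] [ 1.7999e+02  1.0000e-02 -9.5540e+01] j [-19.6  12.9  -7.   -0.  -70.   14. ] F [0.1 1.1 1. ] w 0.0571 0.0
pred collar,handle top,mid,key [[282.4 201.8]
 [282.2 218.7]
 [282.8 263.9]
 [282.2 322. ]]
0.12 [[225.7 160.8]]
0.14 [[227.1 156.5]]
0.16 [[228.6 152.1]]
0.18 [[230.  147.6]]
0.2 [[231.5 143.1]]
0.22 [[233.  138.5]]
0.24 [[234.5 133.8]]
0.26 [[236.1 129.1]]
```

View pics/w1.png

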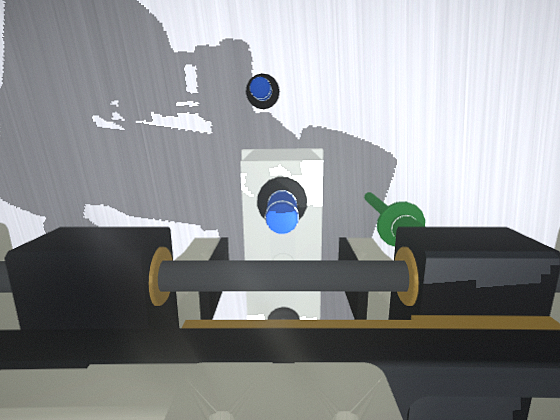

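The wrist view shows the drift's collar at (282,200) and the handle top at (282,217), within 2 px of prediction. The green drift at (402,222) is clear of the fingers, so I'll descend and grip.

{"fn": "play_rows", "kwargs": {
  "rows": [
    {"slide": [0.005,0,0.24],"delta_rot": [0,0,0],"fingers": 0.3},
    {"slide": [0,0,0.24],"delta_rot": [0,0,0],"fingers": 0.3},
    {"slide": [0,0,0.15],"delta_rot": [0,0,0],"fingers": 0.3},
    {"slide": [0,0,0.1],"delta_rot": [0,0,0],"fingers": 0.3},
    {"slide": [0,0,0],"delta_rot": [0,0,0],"fingers": 0.3}
  ]
}}

```text
time_s: 3.82
tcp_pos: [0.4728, -0.3712, 0.1386]
eef_rot: [179.9, 0.0, -95.5]
contact_force: [0.8, -0.6, -0.4]
gripper_width: 0.057
gripper_force: 0.0
```

{"fn": "play_rows", "kwargs": {
  "rows": [
    {"slide": [0,0,0],"delta_rot": [0,0,0],"fingers": -1},
    {"slide": [0,0,0],"delta_rot": [0,0,0],"fingers": -1},
    {"slide": [0,0,0],"delta_rot": [0,0,0],"fingers": -1},
    {"slide": [0,0,0],"delta_rot": [0,0,0],"fingers": -1},
    {"slide": [0,0,0],"delta_rot": [0,0,0],"fingers": -1},
    {"slide": [0,0,0],"delta_rot": [0,0,0],"fingers": -1}
  ],
  "squeeze": 50
}}

```text
time_s: 4.58
tcp_pos: [0.4735, -0.3716, 0.14]
eef_rot: [-180.0, -0.0, -95.5]
contact_force: [-0.7, 1.8, 4.1]
gripper_width: 0.0233
gripper_force: 50.0
```

```bash
python3 - <<'E'
from h import *
p,R=now()
z1=np.array([.4394,-.3687,-.8192])
tilt=Ro.align_vectors([z1],[[0,0,-1]])[0]
R1=tilt*Ro.from_euler('xyz',[180,0,-95.5],degrees=True)
hole=np.array([.6118,.1132,.1766])
p,R=plan(p,R,[.473,-.3716,.36],R,6,-1)
w=(R.inv()*R1).as_rotvec();h=R*Ro.from_rotvec(w/2)
p,R=plan(p,R,[.48,-.10,.40],h,8,-1)
p,R=plan(p,R,hole-z1*.165,R1,8,-1)
E
```

```text
t 4.575 [ 0.4735 -0.3716  0.14  ] [-1.7996e+02 -2.0000e-02 -9.5480e+01] j [-19.5  17.7 -15.6   0.  -56.7  14. ] F [-0.7  1.8  4.1] w 0.0233 50.0
[{"slide":[0.0, 0.0, -0.24],"delta_rot":[0.0, 0.0, 0.0],"fingers":-1},{"slide":[0.0, 0.0, -0.25],"delta_rot":[0.0, 0.0, 0.0],"fingers":-1},{"slide":[0.0, 0.0, -0.24],"delta_rot":[0.0, 0.0, 0.0],"fingers":-1},{"slide":[0.0, 0.0, -0.25],"delta_rot":[0.0, 0.0, 0.0],"fingers":-1},{"slide":[0.0, 0.0, -0.24],"delta_rot":[0.0, 0.0, 0.0],"fingers":-1},{"slide":[0.0, 0.0, -0.25],"delta_rot":[0.0, 0.0, 0.0],"fingers":-1}]
end [ 0.4734 -0.3715  0.3605] [-1.7996e+02 -2.0000e-02 -9.5480e+01]
[{"slide":[-0.23, 0.02, -0.03],"delta_rot":[0.39, 0.27, 0.0],"fingers":-1},{"slide":[-0.22, 0.01, -0.04],"delta_rot":[0.39, 0.27, 0.0],"fingers":-1},{"slide":[-0.22, 0.01, -0.04],"delta_rot":[0.39, 0.27, 0.0],"fingers":-1},{"slide":[-0.23, 0.02, -0.05],"delta_rot":[0.39, 0.27, 0.0],"fingers":-1},{"slide":[-0.22, 0.01, -0.06],"delta_rot":[0.39, 0.27, 0.0],"fingers":-1},{"slide":[-0.22, 0.01, -0.06],"delta_rot":[0.39, 0.27, 0.0],"fingers":-1},{"slide":[-0.22, 0.0, -0.06],"delta_rot":[0.39, 0.27, 0.0],"fingers":-1},{"slide":[-0.22, 0.01, -0.07],"delta_rot":[0.39, 0.27, 0.0],"fingers":-1}]
end [ 0.4798 -0.0997  0.3999] [-165.52   -9.81  -96.73]
[{"slide":[-0.24, -0.01, 0.04],"delta_rot":[0.4, 0.27, 0.0],"fingers":-1},{"slide":[-0.24, -0.02, 0.03],"delta_rot":[0.4, 0.27, 0.0],"fingers":-1},{"slide":[-0.25, -0.01, 0.03],"delta_rot":[0.4, 0.27, 0.0],"fingers":-1},{"slide":[-0.24, -0.01, 0.02],"delta_rot":[0.4, 0.27, 0.0],"fingers":-1},{"slide":[-0.24, -0.01, 0.02],"delta_rot":[0.4, 0.27, 0.0],"fingers":-1},{"slide":[-0.25, -0.01, 0.01],"delta_rot":[0.4, 0.27, 0.0],"fingers":-1},{"slide":[-0.24, -0.01, 0.01],"delta_rot":[0.4, 0.27, 0.0],"fingers":-1},{"slide":[-0.25, -0.01, 0.0],"delta_rot":[0.4, 0.27, 0.0],"fingers":-1}]
end [0.5397 0.1746 0.3121] [-149.85  -18.95 -100.6 ]
```

{"fn": "play_rows", "kwargs": {
  "rows": [
    {"slide": [0,0,-0.15],"delta_rot": [0,0,0],"fingers": -1},
    {"slide": [0,0,-0.26],"delta_rot": [0,0,0],"fingers": -1},
    {"slide": [0,0,-0.26],"delta_rot": [0,0,0],"fingers": -1},
    {"slide": [0,0,-0.26],"delta_rot": [0,0,0],"fingers": -1},
    {"slide": [0,0,-0.26],"delta_rot": [0,0,0],"fingers": -1},
    {"slide": [0,0,-0.28],"delta_rot": [0,0,0],"fingers": -1}
  ]
}}

```text
time_s: 5.32
tcp_pos: [0.4728, -0.3711, 0.3605]
eef_rot: [179.9, 0.1, -95.5]
contact_force: [0.2, -1.1, -1.1]
gripper_width: 0.023
gripper_force: 50.0
```

{"fn": "play_rows", "kwargs": {
  "rows": [
    {"slide": [-0.23,0.02,-0.03],"delta_rot": [0.39,0.27,0.0],"fingers": -1},
    {"slide": [-0.22,0.01,-0.04],"delta_rot": [0.39,0.27,0.0],"fingers": -1},
    {"slide": [-0.22,0.01,-0.04],"delta_rot": [0.39,0.27,0.0],"fingers": -1},
    {"slide": [-0.23,0.02,-0.05],"delta_rot": [0.39,0.27,0.0],"fingers": -1},
    {"slide": [-0.22,0.01,-0.06],"delta_rot": [0.39,0.27,0.0],"fingers": -1},
    {"slide": [-0.22,0.01,-0.06],"delta_rot": [0.39,0.27,0.0],"fingers": -1},
    {"slide": [-0.22,0.0,-0.06],"delta_rot": [0.39,0.27,0.0],"fingers": -1},
    {"slide": [-0.22,0.01,-0.07],"delta_rot": [0.39,0.27,0.0],"fingers": -1}
  ]
}}

```text
time_s: 6.32
tcp_pos: [0.4792, -0.0987, 0.3992]
eef_rot: [-165.5, -9.8, -96.8]
contact_force: [0.0, 0.1, -1.2]
gripper_width: 0.0226
gripper_force: 50.0
```

{"fn": "play_rows", "kwargs": {
  "rows": [
    {"slide": [-0.24,-0.01,0.04],"delta_rot": [0.4,0.27,0.0],"fingers": -1},
    {"slide": [-0.24,-0.02,0.03],"delta_rot": [0.4,0.27,0.0],"fingers": -1},
    {"slide": [-0.25,-0.01,0.03],"delta_rot": [0.4,0.27,0.0],"fingers": -1},
    {"slide": [-0.24,-0.01,0.02],"delta_rot": [0.4,0.27,0.0],"fingers": -1},
    {"slide": [-0.24,-0.01,0.02],"delta_rot": [0.4,0.27,0.0],"fingers": -1},
    {"slide": [-0.25,-0.01,0.01],"delta_rot": [0.4,0.27,0.0],"fingers": -1},
    {"slide": [-0.24,-0.01,0.01],"delta_rot": [0.4,0.27,0.0],"fingers": -1},
    {"slide": [-0.25,-0.01,0.0],"delta_rot": [0.4,0.27,0.0],"fingers": -1}
  ]
}}

```text
time_s: 7.32
tcp_pos: [0.5394, 0.1756, 0.3109]
eef_rot: [-149.9, -19.0, -100.6]
contact_force: [0.2, -0.9, -0.9]
gripper_width: 0.0232
gripper_force: 50.0
```

{"fn": "play_rows", "kwargs": {
  "rows": [
    {"slide": [0,0,0],"delta_rot": [0,0,0],"fingers": -1},
    {"slide": [0,0,0],"delta_rot": [0,0,0],"fingers": -1}
  ]
}}

```text
time_s: 7.58
tcp_pos: [0.5394, 0.1744, 0.3112]
eef_rot: [-150.0, -19.0, -100.6]
contact_force: [0.2, 0.5, -1.6]
gripper_width: 0.023
gripper_force: 50.0
```

```bash
python3 - <<'E'
from h import *
from plant import r
p,R=now()
W=r.capture("wrist");T=r.capture("top");S=r.capture("scene")
M=W["T_tool_cam"];W["R"]=(R.as_matrix()@M[:3,:3]).T;W["t"]=-W["R"]@(R.apply(M[:3,3])+p)
pickle.dump((p,R.as_matrix(),dict(wrist=W,top=T,scene=S)),open("c2.pkl","wb"))
z=R.apply([0,0,1]);tip=p+.1235*z;hole=np.array([.6118,.1132,.1766])
print("z",z,"tip",tip,"axial,lat",(hole-tip)@z,R.inv().apply(hole-tip))
X=[tip,hole,p+.0085*z]
im=[]
for n,(C,k) in dict(wrist=(W,1.43),top=(T,4),scene=(S,4)).items():
    u=proj(C,X);print(n,u.round(1))
    im=C["image"]
    if n=="wrist": cv2.imwrite("pics/w2.png",cv2.resize(im[:400],None,fx=1.42,fy=1.42)); continue
    x,y=(u[1]-[50,37]).astype(int);print("crop org",x,y)
    cv2.imwrite(f"pics/{n}2.png",cv2.resize(im[y:y+75,x:x+100],None,fx=4,fy=4,interpolation=cv2.INTER_CUBIC))
a=cv2.imread("pics/top2.png");b=cv2.imread("pics/scene2.png");cv2.imwrite("pics/ts2.png",cv2.convertScaleAbs(np.hstack([a,b]),alpha=1.4))
E
```

```text
t 7.575 [0.5394 0.1744 0.3112] [-149.96  -18.99 -100.57] j [ 57.9   1.9 -34.7  39.  -64.9 -84. ] F [ 0.2  0.5 -1.6] w 0.023 50.0
z [ 0.44047927 -0.36878946 -0.81851839] tip [0.59375084 0.12883767 0.21009401] axial,lat 0.04113275094264704 [ 5.03891504e-04 -2.09252458e-05  4.11327509e-02]
wrist [[283.  197.7]
 [283.  188. ]
 [282.8 245.5]]
top [[226.1 177.6]
 [234.4 174.5]
 [199.6 188. ]]
crop org 184 137
scene [[307.7 202.8]
 [299.3 213.8]
 [331.3 170.7]]
crop org 249 176
```

View pics/w2.png

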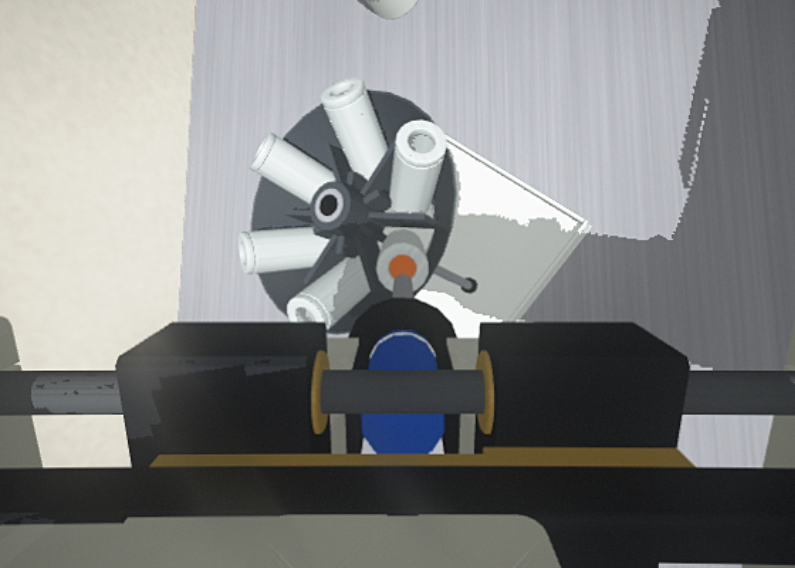

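View pics/ts2.png

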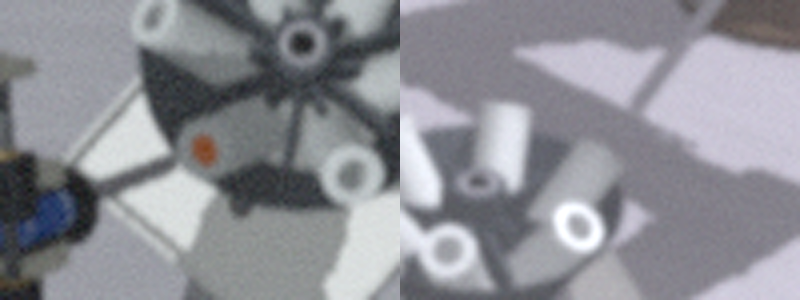

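In the wrist view the hole at (403,268) and the rod tip at (402,280), both in enlarged pixels, match prediction within 1 px. The scene view agrees on the tip. The drift is aligned, so I'll insert it.

{"fn": "play_rows", "kwargs": {
  "rows": [
    {"slide": [0.003,0,0.1],"delta_rot": [0,0,0],"fingers": -1},
    {"slide": [0,0,0.1],"delta_rot": [0,0,0],"fingers": -1},
    {"slide": [0,0,0.05],"delta_rot": [0,0,0],"fingers": -1},
    {"slide": [0,0,0.04],"delta_rot": [0,0,0],"fingers": -1},
    {"slide": [0,0,0.02],"delta_rot": [0,0,0],"fingers": -1}
  ],
  "squeeze": 60
}}

```text
time_s: 8.35
tcp_pos: [0.5603, 0.1568, 0.2735]
eef_rot: [-149.9, -19.0, -100.6]
contact_force: [0.4, -0.7, -2.1]
gripper_width: 0.0233
gripper_force: 60.0
```

{"fn": "play_rows", "kwargs": {
  "rows": [
    {"slide": [0,0,0.03],"delta_rot": [0,0,0],"fingers": -1},
    {"slide": [0,0,0.05],"delta_rot": [0,0,0],"fingers": -1},
    {"slide": [0,0,0.05],"delta_rot": [0,0,0],"fingers": -1}
  ]
}}

```text
time_s: 8.72
tcp_pos: [0.5693, 0.1509, 0.2591]
eef_rot: [-149.8, -18.8, -100.6]
contact_force: [-6.6, 3.5, 6.2]
gripper_width: 0.0234
gripper_force: 60.0
```

{"fn": "play_rows", "kwargs": {
  "rows": [
    {"slide": [0,0,0.06],"delta_rot": [0,0,0],"fingers": -1},
    {"slide": [0,0,0.06],"delta_rot": [0,0,0],"fingers": -1},
    {"slide": [0,0,0.06],"delta_rot": [0,0,0],"fingers": -1},
    {"slide": [0,0,0.06],"delta_rot": [0,0,0],"fingers": -1}
  ]
}}

```text
time_s: 9.22
tcp_pos: [0.585, 0.1373, 0.2289]
eef_rot: [-149.8, -18.9, -100.6]
contact_force: [-0.5, 0.3, -1.0]
gripper_width: 0.0233
gripper_force: 60.0
```

{"fn": "play_rows", "kwargs": {
  "rows": [
    {"slide": [0,0,0.06],"delta_rot": [0,0,0],"fingers": -1},
    {"slide": [0,0,0.06],"delta_rot": [0,0,0],"fingers": -1},
    {"slide": [0,0,0.06],"delta_rot": [0,0,0],"fingers": -1},
    {"slide": [0,0,0.06],"delta_rot": [0,0,0],"fingers": -1},
    {"slide": [0,0,0.03],"delta_rot": [0,0,0],"fingers": -1},
    {"slide": [0,0,0],"delta_rot": [0,0,0],"fingers": -1}
  ]
}}

```text
time_s: 9.98
tcp_pos: [0.6025, 0.1213, 0.195]
eef_rot: [-149.9, -19.0, -100.6]
contact_force: [-0.5, -0.0, -1.1]
gripper_width: 0.0233
gripper_force: 60.0
```

```bash
python3 - <<'E'
from h import *
from plant import r
p,R=now()
z=R.apply([0,0,1]);tip=p+.1235*z;hole=np.array([.6118,.1132,.1766])
print("depth",(tip-hole)@z,R.inv().apply(tip-hole))
W=r.capture("wrist");T=r.capture("top")["image"];S=r.capture("scene")["image"]
a=cv2.resize(T[90:240,180:330],(400,400));b=cv2.resize(S[180:310,205:335],(400,400))
cv2.imwrite("pics/ts3.png",cv2.convertScaleAbs(np.hstack([a,b]),alpha=1.4))
E
```

```text
t 9.975 [0.6025 0.1213 0.195 ] [-149.91  -18.97 -100.61] j [ 43.9   9.6 -44.9  53.3 -45.4 -91.3] F [-0.5 -0.  -1.1] w 0.0233 60.0
depth 0.10139644041242561 [ 4.35108353e-05 -5.60498713e-04  1.01396440e-01]
```

View pics/ts3.png

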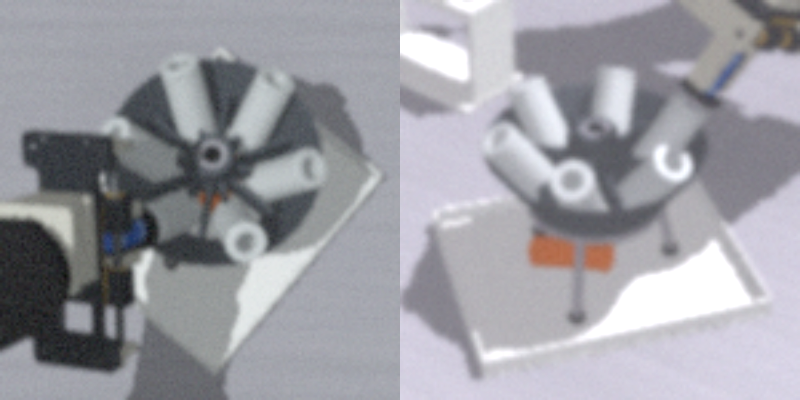

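The scene view shows the orange sleeve lying in the tray under the rotor, at (570,252) in the crop. I'll withdraw and go back to the rack.

{"fn": "play_rows", "kwargs": {
  "rows": [
    {"slide": [0,0,-0.1],"delta_rot": [0,0,0],"fingers": -1},
    {"slide": [0,0,-0.2],"delta_rot": [0,0,0],"fingers": -1},
    {"slide": [0,0,-0.2],"delta_rot": [0,0,0],"fingers": -1},
    {"slide": [0,0,-0.2],"delta_rot": [0,0,0],"fingers": -1},
    {"slide": [0,0,-0.2],"delta_rot": [0,0,0],"fingers": -1},
    {"slide": [0,0,-0.15],"delta_rot": [0,0,0],"fingers": -1}
  ]
}}

```text
time_s: 10.88
tcp_pos: [0.5324, 0.1806, 0.3256]
eef_rot: [-149.9, -18.8, -100.6]
contact_force: [0.1, -0.8, -1.8]
gripper_width: 0.0231
gripper_force: 60.0
```

```bash
python3 - <<'E'
from h import *
p,R=now()
R1=Ro.from_euler('xyz',[180,0,-95.5],degrees=True)
w=(R.inv()*R1).as_rotvec();h=R*Ro.from_rotvec(w/2)
p,R=plan(p,R,[.48,-.10,.40],h,8,-1)
p,R=plan(p,R,[.4732,-.3716,.34],R1,8,-1)
E
```

```text
t 10.875 [0.5324 0.1806 0.3256] [-149.87  -18.84 -100.55] j [ 59.3   1.1 -33.4  38.  -67.  -83.7] F [ 0.1 -0.8 -1.8] w 0.0231 60.0
[{"slide":[0.25, 0.01, 0.02],"delta_rot":[-0.4, -0.27, 0.0],"fingers":-1},{"slide":[0.24, 0.01, 0.01],"delta_rot":[-0.4, -0.27, 0.0],"fingers":-1},{"slide":[0.25, 0.01, 0.0],"delta_rot":[-0.4, -0.27, 0.0],"fingers":-1},{"slide":[0.24, 0.01, 0.0],"delta_rot":[-0.4, -0.27, 0.0],"fingers":-1},{"slide":[0.25, 0.0, 0.0],"delta_rot":[-0.4, -0.27, 0.0],"fingers":-1},{"slide":[0.24, 0.01, -0.01],"delta_rot":[-0.4, -0.27, 0.0],"fingers":-1},{"slide":[0.25, 0.01, -0.02],"delta_rot":[-0.4, -0.27, 0.0],"fingers":-1},{"slide":[0.24, 0.01, -0.02],"delta_rot":[-0.4, -0.27, 0.0],"fingers":-1}]
end [ 0.48   -0.0994  0.4006] [-165.53   -9.7   -96.69]
[{"slide":[0.21, 0.0, 0.09],"delta_rot":[-0.39, -0.27, 0.0],"fingers":-1},{"slide":[0.22, 0.0, 0.09],"delta_rot":[-0.39, -0.27, 0.0],"fingers":-1},{"slide":[0.22, 0.0, 0.08],"delta_rot":[-0.39, -0.27, 0.0],"fingers":-1},{"slide":[0.22, -0.01, 0.07],"delta_rot":[-0.39, -0.27, 0.0],"fingers":-1},{"slide":[0.22, -0.01, 0.07],"delta_rot":[-0.39, -0.27, 0.0],"fingers":-1},{"slide":[0.22, -0.01, 0.07],"delta_rot":[-0.39, -0.27, 0.0],"fingers":-1},{"slide":[0.23, -0.01, 0.06],"delta_rot":[-0.39, -0.27, 0.0],"fingers":-1},{"slide":[0.22, -0.01, 0.06],"delta_rot":[-0.39, -0.27, 0.0],"fingers":-1}]
end [ 0.4727 -0.3714  0.3394] [-1.7997e+02  1.0000e-01 -9.5440e+01]
```

{"fn": "play_rows", "kwargs": {
  "rows": [
    {"slide": [0.25,0.01,0.02],"delta_rot": [-0.4,-0.27,0.0],"fingers": -1},
    {"slide": [0.24,0.01,0.01],"delta_rot": [-0.4,-0.27,0.0],"fingers": -1},
    {"slide": [0.25,0.01,0.0],"delta_rot": [-0.4,-0.27,0.0],"fingers": -1},
    {"slide": [0.24,0.01,0.0],"delta_rot": [-0.4,-0.27,0.0],"fingers": -1},
    {"slide": [0.25,0.0,0.0],"delta_rot": [-0.4,-0.27,0.0],"fingers": -1},
    {"slide": [0.24,0.01,-0.01],"delta_rot": [-0.4,-0.27,0.0],"fingers": -1},
    {"slide": [0.25,0.01,-0.02],"delta_rot": [-0.4,-0.27,0.0],"fingers": -1},
    {"slide": [0.24,0.01,-0.02],"delta_rot": [-0.4,-0.27,0.0],"fingers": -1}
  ]
}}

```text
time_s: 11.88
tcp_pos: [0.4796, -0.1009, 0.4005]
eef_rot: [-165.6, -9.7, -96.7]
contact_force: [1.1, -0.4, -1.2]
gripper_width: 0.0232
gripper_force: 60.0
```

{"fn": "play_rows", "kwargs": {
  "rows": [
    {"slide": [0.21,0.0,0.09],"delta_rot": [-0.39,-0.27,0.0],"fingers": -1},
    {"slide": [0.22,0.0,0.09],"delta_rot": [-0.39,-0.27,0.0],"fingers": -1},
    {"slide": [0.22,0.0,0.08],"delta_rot": [-0.39,-0.27,0.0],"fingers": -1},
    {"slide": [0.22,-0.01,0.07],"delta_rot": [-0.39,-0.27,0.0],"fingers": -1},
    {"slide": [0.22,-0.01,0.07],"delta_rot": [-0.39,-0.27,0.0],"fingers": -1},
    {"slide": [0.22,-0.01,0.07],"delta_rot": [-0.39,-0.27,0.0],"fingers": -1},
    {"slide": [0.23,-0.01,0.06],"delta_rot": [-0.39,-0.27,0.0],"fingers": -1},
    {"slide": [0.22,-0.01,0.06],"delta_rot": [-0.39,-0.27,0.0],"fingers": -1}
  ]
}}

```text
time_s: 12.88
tcp_pos: [0.4727, -0.3732, 0.339]
eef_rot: [180.0, 0.1, -95.5]
contact_force: [0.7, 0.2, -1.3]
gripper_width: 0.0234
gripper_force: 60.0
```

{"fn": "play_rows", "kwargs": {
  "rows": [
    {"slide": [0,0,0],"delta_rot": [0,0,0],"fingers": -1},
    {"slide": [0,0,0],"delta_rot": [0,0,0],"fingers": -1}
  ]
}}

```text
time_s: 13.12
tcp_pos: [0.4727, -0.3721, 0.3388]
eef_rot: [180.0, 0.0, -95.5]
contact_force: [-0.9, -0.2, -1.3]
gripper_width: 0.0233
gripper_force: 60.0
```

```bash
python3 - <<'E'
from h import *
from plant import r
p,R=now()
print(R.as_rotvec(),"tool z",R.apply([0,0,1]))
tip=p+.1235*R.apply([0,0,1]);h=np.array([.4731,-.3718,.13]);print("tip",tip,"hole in tool",R.inv().apply(h-tip))
W=r.capture("wrist");T=r.capture("top");S=r.capture("scene")
for n,C in(("top",T),("scene",S)):print(n,proj(C,[tip,h]).round(1))
x,y=np.int32(proj(T,h)[0]-[50,50]);a=cv2.resize(T["image"][y:y+100,x:x+100],(400,400),interpolation=2)
x2,y2=np.int32(proj(S,h)[0]-[50,60]);b=cv2.resize(S["image"][y2:y2+100,x2:x2+100],(400,400),interpolation=2);print(x,y,x2,y2)
cv2.imwrite("pics/ts4.png",cv2.convertScaleAbs(np.hstack([a,b]),alpha=1.4))
E
```

```text
t 13.125 [ 0.4727 -0.3721  0.3388] [ 1.7999e+02  1.0000e-02 -9.5510e+01] j [-19.6  10.8   1.7  -0.  -81.   14.1] F [-0.9 -0.2 -1.3] w 0.0233 60.0
[ 2.11213272e+00 -2.32556377e+00 -2.98596759e-04] tool z [-1.57591574e-04  1.13666714e-04 -9.99999981e-01]
tip [ 0.47272964 -0.37208751  0.2153481 ] hole in tool [-0.00031336 -0.00035537  0.08534807]
top [[446.5 229.4]
 [431.9 234.8]]
scene [[201.7 146.1]
 [203.4 167.3]]
381 184 153 107
```

View pics/ts4.png

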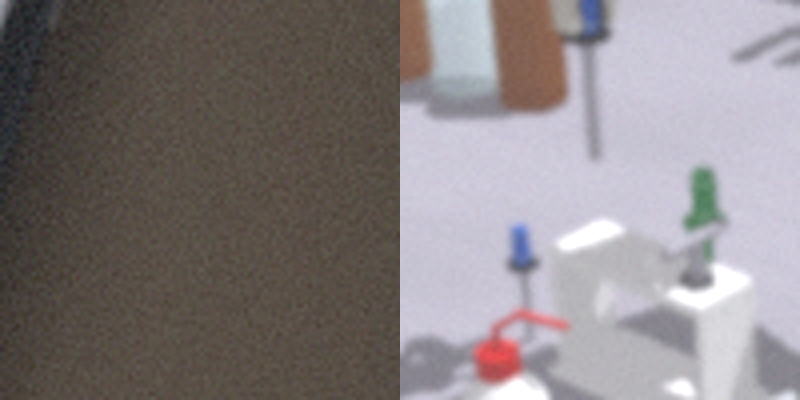

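The scene crop puts the rod tip at (202,146.5), where predicted, so the drift hasn't slipped. I'll lower it into the hole.

{"fn": "play_rows", "kwargs": {
  "rows": [
    {"slide": [0,0,0.25],"delta_rot": [0,0,0],"fingers": -1},
    {"slide": [0,0,0.2],"delta_rot": [0,0,0],"fingers": -1},
    {"slide": [0,0,0.1],"delta_rot": [0,0,0],"fingers": -1},
    {"slide": [0,0,0.1],"delta_rot": [0,0,0],"fingers": -1},
    {"slide": [0,0,0],"delta_rot": [0,0,0],"fingers": -1}
  ]
}}

```text
time_s: 13.9
tcp_pos: [0.4727, -0.3719, 0.241]
eef_rot: [180.0, 0.0, -95.5]
contact_force: [-0.4, -0.0, -1.7]
gripper_width: 0.0229
gripper_force: 60.0
```

{"fn": "play_rows", "kwargs": {
  "rows": [
    {"slide": [0,0,0.2],"delta_rot": [0,0,0],"fingers": -1},
    {"slide": [0,0,0.2],"delta_rot": [0,0,0],"fingers": -1},
    {"slide": [0,0,0.15],"delta_rot": [0,0,0],"fingers": -1},
    {"slide": [0,0,0.08],"delta_rot": [0,0,0],"fingers": -1},
    {"slide": [0,0,0.03],"delta_rot": [0,0,0],"fingers": -1},
    {"slide": [0,0,0],"delta_rot": [0,0,0],"fingers": -1}
  ]
}}

```text
time_s: 14.65
tcp_pos: [0.4732, -0.3725, 0.1431]
eef_rot: [-179.9, -0.0, -95.5]
contact_force: [-1.0, -0.1, -1.6]
gripper_width: 0.0236
gripper_force: 60.0
```

{"fn": "play_rows", "kwargs": {
  "rows": [
    {"slide": [0,0,0.012],"delta_rot": [0,0,0],"fingers": -1},
    {"slide": [0,0,0.008],"delta_rot": [0,0,0],"fingers": -1},
    {"slide": [0,0,0],"delta_rot": [0,0,0],"fingers": -1}
  ]
}}

```text
time_s: 15.02
tcp_pos: [0.4731, -0.3724, 0.14]
eef_rot: [-180.0, -0.0, -95.5]
contact_force: [-0.3, 0.5, 1.6]
gripper_width: 0.0232
gripper_force: 60.0
```

The drift is seated. I'll release it and rise.

{"fn": "play_rows", "kwargs": {
  "rows": [
    {"slide": [0,0,0],"delta_rot": [0,0,0],"fingers": 0.3},
    {"slide": [0,0,0],"delta_rot": [0,0,0],"fingers": 0.3},
    {"slide": [0,0,0],"delta_rot": [0,0,0],"fingers": 0.3},
    {"slide": [0,0,0],"delta_rot": [0,0,0],"fingers": 0.3},
    {"slide": [0,0,-0.05],"delta_rot": [0,0,0],"fingers": 0.3},
    {"slide": [0,0,-0.15],"delta_rot": [0,0,0],"fingers": 0.3},
    {"slide": [0,0,-0.25],"delta_rot": [0,0,0],"fingers": 0.3},
    {"slide": [0,0,-0.3],"delta_rot": [0,0,0],"fingers": 0.3}
  ]
}}

```text
time_s: 16.02
tcp_pos: [0.4724, -0.3721, 0.253]
eef_rot: [179.9, 0.0, -95.5]
contact_force: [0.9, 0.2, 0.0]
gripper_width: 0.057
gripper_force: 0.0
```

{"fn": "play_rows", "kwargs": {
  "rows": [
    {"slide": [0,0,-0.2],"delta_rot": [0,0,0],"fingers": 0.3},
    {"slide": [0,0,-0.2],"delta_rot": [0,0,0],"fingers": 0.3},
    {"slide": [0,0,0],"delta_rot": [0,0,0],"fingers": 0.3},
    {"slide": [0,0,0],"delta_rot": [0,0,0],"fingers": 0.3}
  ]
}}

```text
time_s: 16.52
tcp_pos: [0.4725, -0.372, 0.3117]
eef_rot: [180.0, 0.0, -95.5]
contact_force: [0.8, -0.2, -0.7]
gripper_width: 0.057
gripper_force: 0.0
```

```bash
python3 - <<'E'
from h import *
from plant import r
p,R=now()
W=r.capture("wrist")["image"];S=r.capture("scene")["image"]
a=cv2.resize(W,(400,300));a=np.vstack([a,np.zeros((100,400,3),'uint8')]);b=cv2.resize(cv2.convertScaleAbs(S[140:310,160:330],alpha=1.3),(400,400),interpolation=2)
cv2.imwrite("pics/end.png",np.hstack([a,b]))
E
```

```text
t 16.525 [ 0.4725 -0.372   0.3117] [ 1.7999e+02  2.0000e-02 -9.5490e+01] j [-19.6  11.2  -1.1  -0.  -77.7  14.1] F [ 0.8 -0.2 -0.7] w 0.057 0.0
```

View pics/end.png

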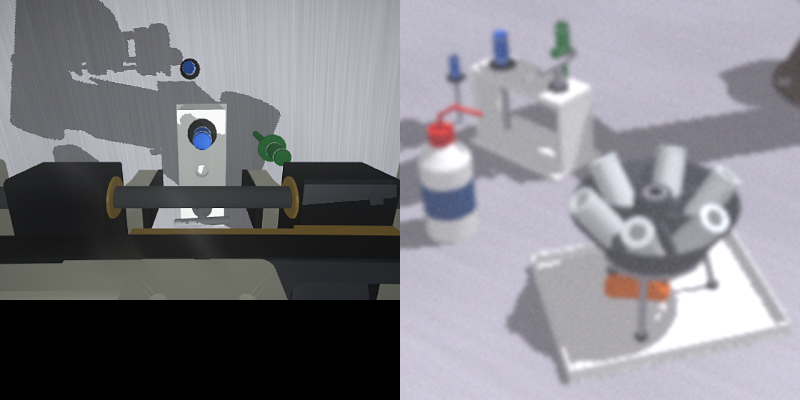

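The drift hangs in its rack hole, at (202,135) in the wrist view. The sleeve lies in the tray at (637,288), and the key, bottle and other drifts look undisturbed.

```bash
python3 -c "
from plant import r
print(r.close_job())"
```

```text
the job is handed in; nothing more can be done
None
```

The sleeve was driven out into the tray, the drift is back hanging in its rack hole and released, and the job was handed in at about 16.6 s; no verdict came back. The key and wash bottle look undisturbed in the last pictures; the lid was outside those crops, but the arm never went near it.

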